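# Assemble the cake boards and hold the server ready

## Robot

A 6-joint arm with a two-finger parallel gripper is mounted at the origin on a cart in front of the work surface, level with it; the furniture and walls round the work are solid. World frame = base frame: x ahead of the robot, y to its left, z up, the work surface at z = 0. Lengths are in m, angles in rad, forces in N, time in s.
With the tool pointing down it reaches from about 0.325 to 0.9 m from the base axis. Payload 6.1 kg.
Tool frame: the origin (TCP) lies at the very end of the fingers, on their centre line; the grasp point (between the pads) lies 19 mm behind it (grip_depth is the distance from the TCP to the grasp point, in m); z points along the fingers, y is the line along which they close (so a half turn about z gives the same grasp; the last joint's range is limited). The gripper opens to 87 mm and grips with 3 to 60 N. Pads are 19 mm wide; open, the fingers measure 117 mm over their backs; the gripper's body (75 mm by 190 mm) begins 51 mm behind the grasp point.
Start: joints at [1.141, 0.22, 1.526, -0, 1.395, -0.126], TCP at [0.187, 0.596, 0.223] pointing down, gripper open.
Joint ranges: [-2.98, 2.98], [-0.91, 2.08], [0.09, 2.57], [-1.24, 4.39], [0.2, 2.65], [-2.68, 2.68]. Speed limits (rad/s): [2.57, 2.57, 3.01, 3.14, 3.14, 3.14].

## Interface

Orientations are given as a rotation vector (axis times angle).
In Python, from workcell import * gives the robot as it stands.
- The arm moves only by the tool move_arm, never from a script. Its argument "commands" is a list of rows, each a list of 6 numbers: the shift along the tool's x, y, z in units of 5 cm (1.0 is 5 cm), then the turn, a rotation vector about the tool's x, y, z in units of 5 degrees (1.0 is 5 degrees). A call has 1 to 8 rows; each row shifts and turns the commanded pose from where the row before left it, along the tool's axes as they then stand; what a row does not reach is not made up. A row lasts 1/10 s, in which the tool goes at most 50 mm and 8.59 degrees, less where a joint would pass 70% of its speed; a pose out of reach is approached as far as the arm can. A call with a number of a shift or a turn outside -1 to 1 is refused whole. A call with a gripper value outside its range is refused whole. "gripper" is the closure, from 0 (fully open) to 1 (shut), set as the call begins (left out, the last holds). The fingers move at their own pace and stop on an object; the grip force is fixed at half the most. Time passes only in rows, so rows that do not move let the fingers close. It gives the time, the measured TCP pose, the force, the opening and the grip force at its end, in the units of the state.
- get_state(): the state, without advancing time (a new reading comes with each control period).
- snapshot(name): name is "scene" or "top" or "wrist"; returns a dict with "image" (384x512x3 uint8, blue, green, red), "camera_matrix" (3x3 intrinsics, pixels), "world_to_cam" (4x4, takes a point from world to camera coordinates). Camera axes: x right, y up, looking along -z (the intrinsics and any distortion apply to the point x, -y, -z); pixel columns grow to the right and rows downward; lengths in m; the calibration is good to about 2 mm. A picture is of the moment at which its call begins. There is no depth.
- hand_in(): hands the job in; it is judged then, once.
The state is a dict: "time": time; "joint_positions": joint angles; "joint_velocities": joint speeds; "effort": joint torques, N m; "tool_pos": TCP position; "tool_rot": TCP orientation; "ft_force": force on the tool from outside, world axes, zero at the start; "wrist_torque": the same for the moment, N m; "opening": finger opening in m; "grip_force": force on a finger pad.
Only numpy, scipy, OpenCV 4.12 (cv2) and the standard library are available. Lean on these libraries where they do the work, as an engineer would, in place of code of your own. Each camera call takes 0.05 s, during which the arm holds its last target. There are 200 camera calls.

## Task

Lay the flat wooden board gently and squarely on top of the footed board of the same outline, edges in line, and let go of it. Then draw the cake server out of its sloping stand by the handle and hold it up ready to serve: blade level, same side up, its middle over the middle of the two boards and roughly 10 to 15 cm above them, touching nothing but the gripper. Leave the mug and the biscuit bowl where they are, and finish while still holding the server there, motionless.

Things in the scene. Friction and masses are not known exactly. Their poses are not given: they have to be found in the camera images.
- flat_board: Plain light-wood board without feet, 140 x 60 x 12 mm, loose, about 0.11 kg, lying flat on the worktop. Origin: centre of its underside. x along its 140 mm length, y across its 60 mm width, z up.
- footed_board: Light-wood board of the same outline, 140 x 60 x 12 mm, standing on four round black feet 20 mm high (total height 32 mm), loose, about 0.2 kg. Origin: centre of the outline at worktop height; its flat top is 32 mm above the origin. x along the length, y across, z up.
- cake_server: Cake server, 219 mm long, 0.12 kg: dark wooden handle, short steel neck, flat round-nosed steel blade. Origin: mid-width, mid-thickness of the handle, 55 mm from its free end, 164 mm from the nose. x points from handle to nose, y across, z out of the blade's upper face. At the start x points 45 degrees downward: blade in the stand, handle up and clear of it. Balance point about x = +70 mm.
- server_blade (a point): Middle of the blade's upper face, at x = 117, z = -5 mm in the server's axes, same axes. The blade is 48 mm wide, 3 mm thick, from x = 70 to 164 mm, its underside flush with the handle's (z = -8 mm).
- server_stand: Wooden stand fixed to the worktop: base 150 x 80 x 10 mm carrying a bed sloped 45 degrees, about 110 mm high. Origin: underside of the base; x points from the handle's side to the low end, z up. The server's origin in place is at (-75, 0, 150) mm; the bed begins 50 mm down the slope from there.
- mug: Dark mug, 81 mm across, 111 mm with its handle, 81 mm high, loose. Not to be moved. Origin: centre of its underside; the handle's side is +y.
- biscuit_bowl: White bowl of biscuits, 118 mm across, 52 mm high, loose. Not to be moved. Origin: centre of its underside.
- server_handle (a point): Grip point in the middle of the handle (the server's origin and axes). Handle x = -55..+45 mm, 18 mm wide in y, 16 mm thick in z (-8..+8 mm), flat sides; then a neck 14 mm wide to x = 70 mm.
- stand_bridge (a point): Middle of the 45 mm long steel bridge over the blade (the stand's axes). The blade lies on the bed under it (4 mm play), between cheeks (2 mm play a side), against an end stop: it comes out only up the slope, handle first, direction (-0.71, 0, 0.71) in the stand's axes. After 60 mm it is clear of the bridge, after 120 mm of the whole bed.
There are look-alikes about, which are no part of the job. Of the things that look like the flat_board, the larger one is meant.

How it is judged:
On the way, in this order (a step that is already met when the one before it is completed fails the run):
1. the flat board lies squarely on the footed board and is let go (horizontal distance between flat_board and footed_board below 0.009 m and angle between the x axis of flat_board and the x axis of footed_board, either way round below 0.12 rad and z of flat_board in the frame of footed_board between 0.029 and 0.035 m and linear speed of flat_board below 0.03 m/s and contact force between the fingers and flat_board below 0.1 N), for 0.2 s.
2. the server is gripped and drawn clear of its stand (distance between server_blade and stand_bridge above 0.08 m and contact force between cake_server and server_stand below 0.1 N and contact force between the fingers and cake_server above 1 N), for 0.1 s.
At the end, for the whole second after the job is handed in: Flat board resting on the footed one (centres within 9 mm, sides within 0.12 rad). Server held still in the fingers, level within 0.2 rad, right side up, blade middle within 45 mm of the boards' middle and 105 to 245 mm above the worktop, touching nothing else (horizontal distance between flat_board and footed_board below 0.009 m and angle between the x axis of flat_board and the x axis of footed_board, either way round below 0.12 rad and z of flat_board in the frame of footed_board between 0.029 and 0.035 m and angle between footed_board's own z axis and vertical below 0.05 rad and angle between cake_server's own z axis and vertical below 0.2 rad and horizontal distance between server_blade and flat_board below 0.045 m and height (world z) of server_blade between 0.105 and 0.245 m and linear speed of cake_server below 0.03 m/s and contact force between the fingers and cake_server above 1 N and contact force between cake_server and server_stand below 0.1 N and contact force between cake_server and flat_board below 0.1 N and contact force between cake_server and mug below 0.1 N); the arm keeps its last pose, push and grip.
It fails at once if the flat board is dropped or slammed onto the footed board (faster than 0.4 m/s just above it) (horizontal distance between flat_board and footed_board below 0.03 m and z of flat_board in the frame of footed_board below 0.042 m and linear speed of flat_board above 0.4 m/s).
It fails at once if the mug is pushed or knocked more than 30 mm (distance of mug from where it was at the start of the episode above 0.03 m).
It fails at once if the biscuit bowl is pushed or knocked more than 30 mm (distance of biscuit_bowl from where it was at the start of the episode above 0.03 m).
It also fails if it takes over 54 s, if anything falls off the work surface, if the arm or the gripper's body presses on something with over 40 N, if the wrist force passes 120 N, or if a joint passes its speed limit or range.

## Working session

There is one attempt and no reset: what is moved stays moved. The work goes in short steps, Python scripts to look and compute and a tool call to move; the robot and the scene stay as the last step left them, time stands still between calls to the robot, and variables do not carry over. Pictures are saved under pics/ and viewed, at most 10 in all, crops included, and the job is handed in when it is done.

Besides the shell and the picture viewer there is one more tool, called after ">>>" in YAML: its name, and indented under it one key for each argument. move_arm: Moves the arm, as the interface text tells. Shifts and turns lie within -1 to 1; 1 stands for 5 cm of shift or 5 degrees of turn. Its arguments: {"type":"object","properties":{"commands":{"type":"array","items":{"type":"array","items":{"type":"number"}}},"gripper":{"type":"number"}},"required":["commands"]}

```bash
mkdir -p pics; ls; python3 - <<'E'
from workcell import *
import cv2,pickle
d={}
for n in ("scene","top"):
    s=snapshot(n); d[n]=s; cv2.imwrite(f"pics/{n}0.png",s["image"]); print(n,s["camera_matrix"],s["world_to_cam"], [k for k in s])
pickle.dump(d,open("s0.pkl","wb")); print(get_state())
E
```

```text
pics
scene [[426.01704998   0.         260.05405826]
 [  0.         426.01704998 197.63789564]
 [  0.           0.           1.        ]] [[-9.85565743e-01 -1.69292796e-01  3.40975139e-04  5.37594065e-01]
 [ 1.42062232e-01 -8.25939719e-01  5.45565672e-01 -1.44502341e-01]
 [-9.20787131e-02  5.37739276e-01  8.38068005e-01 -1.35832142e+00]
 [ 0.00000000e+00  0.00000000e+00  0.00000000e+00  1.00000000e+00]] ['image', 'camera_matrix', 'world_to_cam']
top [[383.73836301   0.         259.01716621]
 [  0.         383.73836301 192.53921575]
 [  0.           0.           1.        ]] [[-0.02256247 -0.99966909  0.01235499 -0.0129718 ]
 [ 0.99265699 -0.02093177  0.11913844 -0.52369652]
 [-0.11884041  0.01495232  0.99280078 -1.18344449]
 [ 0.          0.          0.          1.        ]] ['image', 'camera_matrix', 'world_to_cam']
{'time': 0.1, 'joint_positions': array([ 1.14090737e+00,  2.21157441e-01,  1.52751923e+00, -2.62616742e-05,
        1.39467356e+00, -1.26100985e-01]), 'joint_velocities': array([ 9.93692225e-05, -1.27728695e-03, -2.72905652e-03, -1.24630814e-03,
        8.66215124e-04,  5.24808853e-05]), 'effort': array([ 6.38235160e-04, -4.95947206e+01, -3.88518584e+01,  7.01166247e-02,
        5.14569436e-02, -5.26369058e-05]), 'tool_pos': array([0.18673692, 0.59586182, 0.22152841]), 'tool_rot': array([-4.75279637e-01, -3.10496898e+00,  2.66556761e-03]), 'ft_force': array([ 0.37138495, -0.17454173, -0.02336264]), 'wrist_torque': array([-0.00930949, -0.00305157, -0.01102392]), 'grip_force': 0.0, 'opening': 0.08721803480418289}
```

View pics/scene0.png

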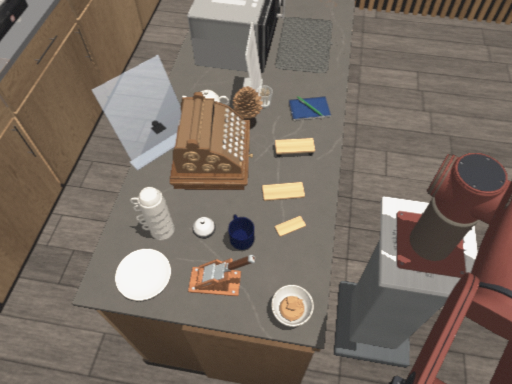

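View pics/top0.png

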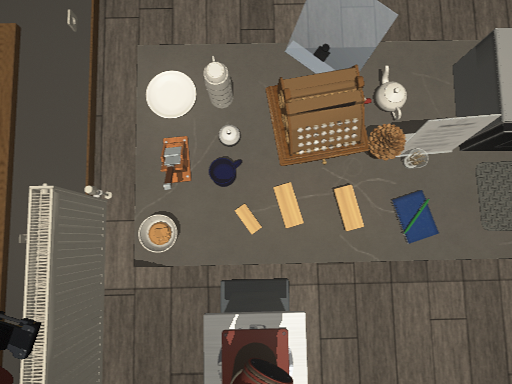

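The top view shows three plain boards: the footed one at (349,207), with dark feet and shadow in the scene view at (295,146). The other two are flat, a larger one at (288,205) and a smaller one at (248,219). The stand is at (175,160), with the handle towards (168,187). The mug is at (223,171) and the bowl at (158,233).

```bash
cat > h.py <<'E'
import numpy as np,cv2,pickle
def ray(s,uv):
    K=s["camera_matrix"];T=s["world_to_cam"]
    p=np.linalg.inv(K)@[uv[0],uv[1],1]; d=np.array([p[0],-p[1],-p[2]])
    R=T[:3,:3]; return -R.T@T[:3,3], R.T@d
def onplane(s,uv,z):
    o,d=ray(s,uv); return o+d*(z-o[2])/d[2]
def proj(s,P):
    c=s["world_to_cam"]@np.r_[P,1]; q=s["camera_matrix"]@[c[0],-c[1],-c[2]]; return q[:2]/q[2]
E
python3 - <<'E'
from h import *
d=pickle.load(open("s0.pkl","rb"))
for n,bx in (("top",[(349,207,.032),(288,205,.012),(248,219,.012)]),("scene",[(295,146,.032),(283,191,.012),(290,226,.012)])):
    s=d[n];hsv=cv2.cvtColor(s["image"],cv2.COLOR_BGR2HSV)
    for u,v,z in bx:
        print(n,(u,v),hsv[v,u])
        h=hsv.astype(int)
        m=((h[...,2]>150)&(abs(h[...,0]-18)<8)&(h[...,1]>50)).astype(np.uint8)
        k,l=cv2.connectedComponents(m); c=l[v,u]
        if c==0: print("miss");continue
        ys,xs=np.where(l==c); 
        P=np.array([onplane(s,(x,y),z)[:2] for x,y in zip(xs,ys)])
        r=cv2.minAreaRect((P*1000).astype(np.float32)); print(P.mean(0).round(4),np.round(r[0],1),np.round(r[1],1),round(r[2],1), len(xs))
s=d["top"]
cv2.imwrite("pics/c1.png",cv2.resize(s["image"][130:262,130:330],None,fx=4,fy=4,interpolation=cv2.INTER_CUBIC))
s=d["scene"]
cv2.imwrite("pics/c2.png",cv2.resize(s["image"][180:330,170:330],None,fx=4,fy=4,interpolation=cv2.INTER_CUBIC))
E
```

```text
top (349, 207) [ 18 124 228]
[ 0.4701 -0.3062] [ 470.6 -306.1] [138.7  60.9] 13.6 843
top (288, 205) [ 19 123 228]
[ 0.4843 -0.1166] [ 484.6 -116.5] [138.5  61. ] 15.6 820
top (248, 219) [ 17 125 218]
[0.4431 0.0132] [443.   13.3] [94.5 41.2] 34.3 384
scene (295, 146) [ 21  87 239]
[ 0.4712 -0.3024] [ 471.1 -303. ] [141.9  67. ] 13.7 560
scene (283, 191) [ 21  84 240]
[ 0.4858 -0.1134] [ 485.5 -113.8] [142.5  65.5] 15.5 663
scene (290, 226) [ 21  83 242]
[0.4443 0.0184] [444.   18.2] [98.  44.2] 34.2 362
```

View pics/c1.png

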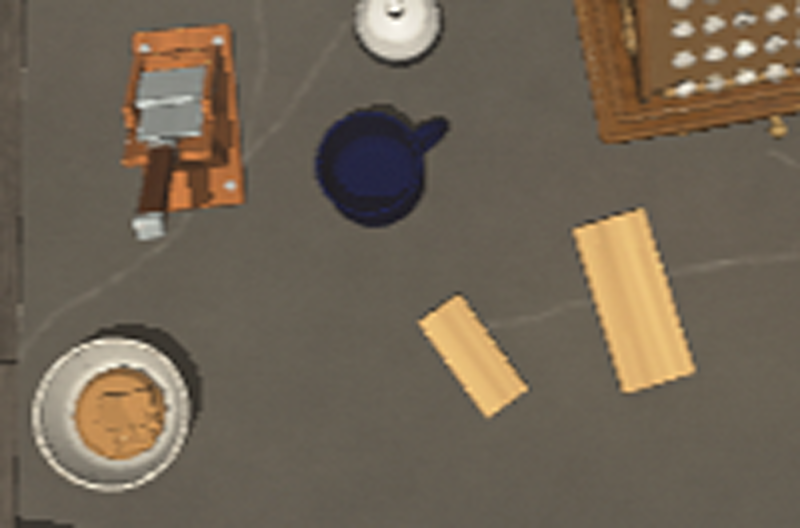

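View pics/c2.png

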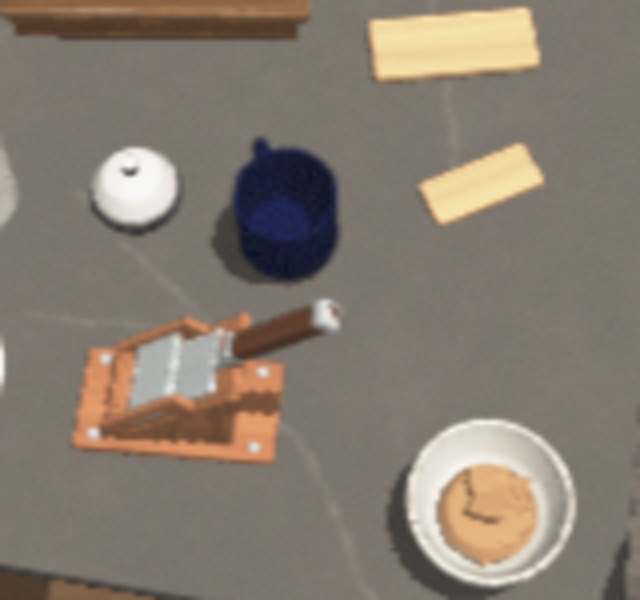

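The boards' sizes confirm the picture: the one at (288,205) measures about 139 x 61 mm and is the flat_board. The one at (248,219) is about 94 x 41 mm, a look-alike. The footed board stands at (0.47,-0.305). In the crops the stand's base corners and handle end show clearly, and its low end points away from the robot. I'll fit the stand and compute the approach.

```bash
cat >> h.py <<'E'
from scipy.spatial.transform import Rotation as Rn
from scipy.optimize import least_squares
def rows(st,pos,R):
    "translation in tool axes after the turn, and turn rotvec, in command units"
    R0=Rn.from_rotvec(st["tool_rot"]); rv=(R0.inv()*R).as_rotvec()
    d=np.array(pos)-st["tool_pos"]
    print("turn total(units)",(np.degrees(rv)/5).round(2)," shift before turn",(R0.inv().apply(d)/.05).round(3)," shift after turn",(R.inv().apply(d)/.05).round(3))
def down(yaw): # tool z down, tool x at yaw
    c,s=np.cos(yaw),np.sin(yaw); return Rn.from_matrix(np.array([[c,s,0],[s,-c,0],[0,0,-1]]))
E
python3 - <<'E'
from h import *
from workcell import get_state
d=pickle.load(open("s0.pkl","rb"))
t=lambda u,v:(130+u/4,130+v/4); c=lambda u,v:(170+u/4,180+v/4)
# stand frame points -> pixels
obs=[("top",(.075,.04,.01),t(135,31)),("top",(.075,-.04,.01),t(229,27)),("top",(-.075,-.04,.01),t(243,203)),
("scene",(.075,-.04,.01),c(92,349)),("scene",(-.075,-.04,.01),c(284,364)),("scene",(-.075,.04,.01),c(272,459)),("scene",(.075,.04,.01),c(77,441)),
("top",(-.114,0,.189),t(149,224)),("scene",(-.114,0,.189),c(328,314))]
def P(p,q):
    cs,sn=np.cos(p[2]),np.sin(p[2]); return np.array([p[0]+cs*q[0]-sn*q[1],p[1]+sn*q[0]+cs*q[1],q[2]])
f=lambda p:np.concatenate([proj(d[n],P(p,q))-uv for n,q,uv in obs])
r=least_squares(f,[.62,.19,.08],loss="soft_l1"); p=r.x
print(p,np.degrees(p[2]),f(p).reshape(-1,2).round(1).tolist())
print("server origin",P(p,(-.075,0,.15)))
print("mug",onplane(d["top"],t(370,165),.081),"bowl",onplane(d["top"],t(112,413),.052))
st=get_state(); print(Rn.from_rotvec(st["tool_rot"]).as_matrix().round(3))
for y in (15.5,195.5): rows(st,(.485,-.115,.15),down(np.radians(y)))
E
```

```text
[0.64050317 0.24087413 0.07234786] 4.145227245671535 [[-1.1, 0.1], [-0.2, -1.1], [-0.3, 0.1], [0.1, -1.9], [0.7, -1.2], [0.4, 0.2], [-1.1, -0.0], [-1.0, 0.4], [0.1, -0.7]]
server origin [0.56569937 0.23545277 0.15      ]
mug [0.58513016 0.08631588 0.081     ] bowl [0.40179839 0.28808195 0.052     ]
[[-0.954  0.299 -0.001]
 [ 0.299  0.954 -0.002]
 [ 0.    -0.002 -1.   ]]
turn total(units) [-1.000e-02  2.000e-02  2.942e+01]  shift before turn [ -9.945 -11.779   1.449]  shift after turn [ 1.949 15.294  1.431]
turn total(units) [-0.02 -0.01 -6.58]  shift before turn [ -9.945 -11.779   1.449]  shift after turn [ -1.949 -15.294   1.431]
```

>>> move_arm:
  commands:
    - [-0.5,-0.59,0]
    - [-0.5,-0.59,0]
    - [-0.5,-0.59,0]
    - [-0.5,-0.59,0]
    - [-0.5,-0.59,0]
    - [-0.5,-0.59,0]
    - [-0.5,-0.59,0]
    - [-0.5,-0.59,0]
  gripper: 0

```text
schema error: expected 6 numbers
```

>>> move_arm:
  commands:
    - [-0.5,-0.59,0,0,0,0]
    - [-0.5,-0.59,0,0,0,0]
    - [-0.5,-0.59,0,0,0,0]
    - [-0.5,-0.59,0,0,0,0]
    - [-0.5,-0.59,0,0,0,0]
    - [-0.5,-0.59,0,0,0,0]
    - [-0.5,-0.59,0,0,0,0]
    - [-0.5,-0.59,0,0,0,0]
  gripper: 0

```text
time: 0.9
tool_pos: [0.3073, 0.3098, 0.2222]
tool_rot: [-0.475, -3.105, 0.001]
ft_force: [0.5, -0.0, 0.7]
opening: 0.0869
grip_force: 0.0
```

>>> move_arm:
  commands:
    - [-0.5,-0.59,0,0,0,0]
    - [-0.5,-0.59,0,0,0,0]
    - [-0.5,-0.59,0,0,0,0]
    - [-0.5,-0.59,0,0,0,0]
    - [-0.5,-0.59,0,0,0,0]
    - [-0.5,-0.59,0,0,0,0]
    - [-0.5,-0.59,0,0,0,0]
    - [-0.5,-0.59,0,0,0,0]

```text
time: 1.7
tool_pos: [0.4276, 0.0247, 0.2223]
tool_rot: [-0.476, -3.105, -0.0]
ft_force: [0.3, 0.6, 0.8]
opening: 0.0873
grip_force: 0.0
```

>>> move_arm:
  commands:
    - [-0.5,-0.59,0,0,0,0]
    - [-0.5,-0.59,0,0,0,0]
    - [-0.5,-0.59,0,0,0,0]
    - [-0.4,-0.57,0,0,0,0]
    - [0,0,0,0,0,1]
    - [0,0,0,0,0,1]
    - [0,0,0,0,0,1]
    - [0,0,0,0,0,1]

```text
time: 2.5
tool_pos: [0.4827, -0.1138, 0.222]
tool_rot: [-1.013, -2.973, -0.0]
ft_force: [-0.0, 0.4, -0.5]
opening: 0.0872
grip_force: 0.0
```

>>> move_arm:
  commands:
    - [0,0,0,0,0,1]
    - [0,0,0,0,0,1]
    - [0,0,0,0,0,1]
    - [0,0,0,0,0,1]
    - [0,0,0,0,0,1]
    - [0,0,0,0,0,1]
    - [0,0,0,0,0,1]
    - [0,0,0,0,0,1]

```text
time: 3.3
tool_pos: [0.4828, -0.1136, 0.2221]
tool_rot: [-1.968, -2.447, 0.0]
ft_force: [0.7, 0.1, 0.6]
opening: 0.087
grip_force: 0.0
```

>>> move_arm:
  commands:
    - [0,0,0,0,0,1]
    - [0,0,0,0,0,1]
    - [0,0,0,0,0,1]
    - [0,0,0,0,0,1]
    - [0,0,0,0,0,1]
    - [0,0,0,0,0,1]
    - [0,0,0,0,0,1]
    - [0,0,0,0,0,1]

```text
time: 4.1
tool_pos: [0.4828, -0.1136, 0.2221]
tool_rot: [-2.687, -1.627, 0.001]
ft_force: [0.4, 0.6, -0.6]
opening: 0.0871
grip_force: 0.0
```

>>> move_arm:
  commands:
    - [0,0,0,0,0,1]
    - [0,0,0,0,0,1]
    - [0,0,0,0,0,1]
    - [0,0,0,0,0,1]
    - [0,0,0,0,0,1]
    - [0,0,0,0,0,1]
    - [0,0,0,0,0,1]
    - [0,0,0,0,0,1]

```text
time: 4.9
tool_pos: [0.4828, -0.1136, 0.2221]
tool_rot: [-3.081, -0.61, 0.001]
ft_force: [-0.2, 0.0, 0.8]
opening: 0.087
grip_force: 0.0
```

>>> move_arm:
  commands:
    - [0,0,0,0,0,1]
    - [0,0,0,0,0,0.4]
    - [0,0,0,0,0,0]

```text
time: 5.2
tool_pos: [0.4828, -0.1136, 0.2221]
tool_rot: [-3.112, -0.426, 0.001]
ft_force: [0.5, -0.0, 0.3]
opening: 0.0873
grip_force: 0.0
```

```bash
python3 - <<'E'
from h import *
from workcell import *
st=get_state(); print(st["time"],st["joint_positions"].round(2),st["tool_pos"].round(4))
s=snapshot("wrist"); cv2.imwrite("pics/w1.png",s["image"])
pickle.dump(s,open("w1.pkl","wb"))
h=cv2.cvtColor(s["image"],cv2.COLOR_BGR2HSV).astype(int)
m=((h[...,2]>120)&(abs(h[...,0]-18)<8)&(h[...,1]>50)).astype(np.uint8)
k,l,sx,cc=cv2.connectedComponentsWithStats(m)
for i in range(1,k):
    if sx[i,4]<400: continue
    ys,xs=np.where(l==i); P=np.array([onplane(s,(x,y),.012)[:2] for x,y in zip(xs,ys)])
    print(sx[i],cv2.minAreaRect((P*1000).astype(np.float32)))
rows(st,(.485,-.115,.003),down(np.radians(15.5)))
E
```

```text
5.2 [-0.39 -0.09  1.85 -0.    1.38  0.91] [ 0.4828 -0.1136  0.2221]
[  263     0   249    91 15321] ((659.58740234375, -226.13720703125), (93.3094711303711, 289.00067138671875), 15.551961898803711)
[ 230  109   52  112 3311] ((485.8227844238281, -116.155517578125), (139.96250915527344, 62.40203857421875), 15.140777587890625)
[ 101  122   76   87 3367] ((445.167724609375, 29.169872283935547), (111.23910522460938, 83.58023071289062), 26.23238754272461)
[371 163  64  80 965] ((489.585205078125, -310.0137023925781), (106.42957305908203, 67.77959442138672), 13.58582878112793)
[ 66 231  29  53 665] ((303.66217041015625, 80.01087951660156), (80.65160369873047, 34.242820739746094), 2.1974122524261475)
[411 231  29  53 698] ((429.9061584472656, -370.3052978515625), (80.47964477539062, 34.25254821777344), 29.283489227294922)
[ 225  293  287   15 3473] ((347.0350341796875, -319.7769470214844), (22.325353622436523, 402.8465270996094), 15.64018726348877)
turn total(units) [-0.01  0.01  0.02]  shift before turn [0.037 0.04  4.383]  shift after turn [0.035 0.038 4.383]
```

View pics/w1.png

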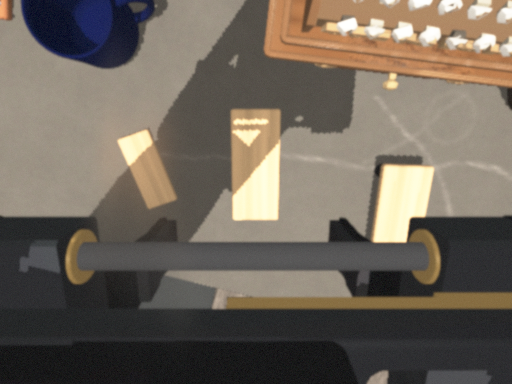

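The wrist view shows the flat board centred at (256,165), lying between the fingers' line. Measured at (0.486,-0.116) and yaw 15°, it agrees with the other cameras. Going down.

>>> move_arm:
  commands:
    - [0.04,0.06,0.7,0,0,0]
    - [0,0,0.8,0,0,0]
    - [0,0,0.8,0,0,0]
    - [0,0,0.8,0,0,0]
    - [0,0,0.6,0,0,0]
    - [0,0,0.4,0,0,0]
    - [0,0,0.25,0,0,0]
    - [0,0,0,0,0,0]

```text
time: 6.05
tool_pos: [0.4844, -0.1155, 0.0034]
tool_rot: [-3.111, -0.427, 0.005]
ft_force: [0.3, 0.1, 0.3]
opening: 0.0871
grip_force: 0.0
```

>>> move_arm:
  commands:
    - [0,0,0,0,0,0]
    - [0,0,0,0,0,0]
    - [0,0,0,0,0,0]
    - [0,0,0,0,0,0]
    - [0,0,0,0,0,0]
    - [0,0,0,0,0,0]
    - [0,0,0,0,0,0]
    - [0,0,0,0,0,0]
  gripper: 1

```text
time: 6.85
tool_pos: [0.4864, -0.1163, 0.0058]
tool_rot: [3.112, 0.426, 0.002]
ft_force: [-1.1, 0.4, 6.5]
opening: 0.0597
grip_force: 30.0
```

>>> move_arm:
  commands:
    - [0,0,-0.1,0,0,0]
    - [0,0,-0.3,0,0,0]
    - [0,0,-0.6,0,0,0]
    - [0,0,-0.6,0,0,0]
    - [0,0,-0.3,0,0,0.2]
    - [0,0,-0.1,0,0,0.19]
    - [0,0,0,0,0,0]

```text
time: 7.55
tool_pos: [0.486, -0.1162, 0.1054]
tool_rot: [3.119, 0.372, 0.001]
ft_force: [-0.0, -0.3, -0.7]
opening: 0.0594
grip_force: 30.0
```

```bash
python3 - <<'E'
from h import *
from workcell import *
st=get_state(); print(st["time"],st["joint_positions"].round(2),st["tool_pos"].round(4),st["opening"])
rows(st,(.4723,-.306,.1),down(np.radians(13.65)))
E
```

```text
7.55 [-0.39  0.04  1.96 -0.    1.14  0.94] [ 0.486  -0.1162  0.1054] 0.05936174576791964
turn total(units) [ 0.01 -0.01 -0.01]  shift before turn [-1.161  3.625  0.109]  shift after turn [-1.162  3.624  0.108]
```

>>> move_arm:
  commands:
    - [-0.1,0.3,0,0,0,0]
    - [-0.2,0.6,0,0,0,0]
    - [-0.2,0.6,0,0,0,0]
    - [-0.2,0.6,0,0,0,0]
    - [-0.2,0.7,0,0,0,0]
    - [-0.16,0.52,0,0,0,0]
    - [-0.1,0.3,0,0,0,0]
    - [0,0,0,0,0,0]

```text
time: 8.35
tool_pos: [0.4712, -0.3068, 0.1037]
tool_rot: [-3.118, -0.37, 0.002]
ft_force: [-0.3, -0.3, -1.1]
opening: 0.0596
grip_force: 30.0
```

```bash
python3 - <<'E'
from h import *
from workcell import *
st=get_state(); print(st["time"],st["tool_pos"].round(4),st["opening"])
rows(st,(.4723,-.306,.0365),down(np.radians(13.65)))
a=snapshot("scene");b=snapshot("wrist")
pickle.dump((a,b),open("p1.pkl","wb"))
u,v=proj(a,(.47,-.306,.06)).astype(int)
im=cv2.resize(a["image"][v-45:v+45,u-60:u+60],(560,420),interpolation=cv2.INTER_CUBIC)
cv2.imwrite("pics/p1.png",np.vstack([im]))
E
```

```text
8.35 [ 0.4712 -0.3068  0.1037] 0.05964798394932164
turn total(units) [-0.02  0.01 -0.03]  shift before turn [ 0.027 -0.008  1.343]  shift after turn [ 0.025 -0.01   1.343]
```

View pics/p1.png

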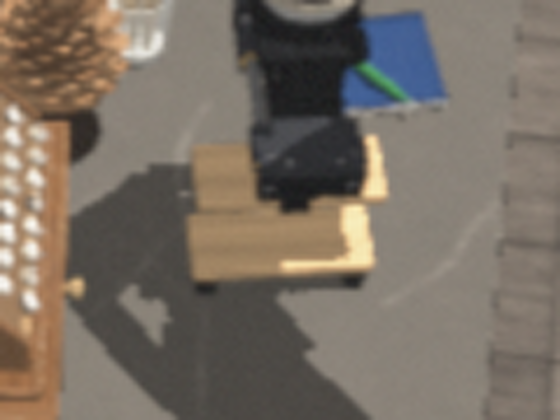

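The held board (left end at x≈192, right end at x≈387 in the crop) hangs above and just behind the footed one (190–375), as expected from the parallax. I'll check the ends numerically.

```bash
python3 - <<'E'
from h import *
a,b=pickle.load(open("p1.pkl","rb"))
u0,v0=proj(a,(.47,-.306,.06)).astype(int)
def show(n,c,z,yaw):
    cs,sn=np.cos(yaw),np.sin(yaw)
    for i,j in ((1,1),(-1,1),(-1,-1),(1,-1)):
        x,y=.07*i,.03*j; p=proj(a,(c[0]+cs*x-sn*y,c[1]+sn*x+cs*y,z)); print(n,i,j,((p-[u0-60,v0-45])*4.667).round(0))
show("held",(.4712,-.3068),.110,np.radians(13.6))
show("foot",(.4706,-.3055),.032,np.radians(13.65))
E
```

```text
held 1 1 [195. 201.]
held -1 1 [385. 191.]
held -1 -1 [374. 131.]
held 1 -1 [188. 140.]
foot 1 1 [192. 270.]
foot -1 1 [374. 261.]
foot -1 -1 [364. 201.]
foot 1 -1 [186. 211.]
```

>>> move_arm:
  commands:
    - [0.02,0,0.2,0,0,0]
    - [0,0,0.3,0,0,0]
    - [0,0,0.3,0,0,0]
    - [0,0,0.2,0,0,0]
    - [0,0,0.1,0,0,0]
    - [0,0,0.06,0,0,0]
    - [0,0,0,0,0,0]
    - [0,0,0,0,0,0]

```text
time: 9.25
tool_pos: [0.4735, -0.3058, 0.0476]
tool_rot: [3.119, 0.373, 0.001]
ft_force: [-0.2, 0.3, -1.6]
opening: 0.0596
grip_force: 30.0
```

>>> move_arm:
  commands:
    - [0,0,0.03,0,0,0]
    - [0,0,0.03,0,0,0]
    - [0,0,0,0,0,0]

```text
time: 9.55
tool_pos: [0.4731, -0.3054, 0.044]
tool_rot: [3.119, 0.373, 0.0]
ft_force: [-0.3, 0.3, -0.9]
opening: 0.0597
grip_force: 30.0
```

>>> move_arm:
  commands:
    - [-0.01,0,0.04,0,0,0]
    - [0,0,0.04,0,0,0]
    - [0,0,0.02,0,0,0]
    - [0,0,0,0,0,0]

```text
time: 9.95
tool_pos: [0.4724, -0.3054, 0.0387]
tool_rot: [-3.119, -0.373, 0.001]
ft_force: [0.2, 0.5, -1.1]
opening: 0.0595
grip_force: 30.0
```

>>> move_arm:
  commands:
    - [0,0,0.01,0,0,0]
    - [0,0,0.01,0,0,0]
    - [0,0,0,0,0,0]

```text
time: 10.25
tool_pos: [0.4726, -0.3055, 0.038]
tool_rot: [-3.119, -0.373, 0.0]
ft_force: [1.1, -0.4, -1.2]
opening: 0.0595
grip_force: 30.0
```

>>> move_arm:
  commands:
    - [0,0,0.015,0,0,0]
    - [0,0,0.015,0,0,0]
    - [0,0,0,0,0,0]

```text
time: 10.55
tool_pos: [0.4727, -0.3056, 0.0378]
tool_rot: [3.119, 0.373, -0.0]
ft_force: [-3.7, 3.3, 8.9]
opening: 0.0595
grip_force: 30.0
```

>>> move_arm:
  commands:
    - [0,0,0.01,0,0,0]
    - [0,0,0.01,0,0,0]
    - [0,0,0,0,0,0]

```text
time: 10.85
tool_pos: [0.4728, -0.3056, 0.0378]
tool_rot: [-3.119, -0.374, 0.001]
ft_force: [-7.3, 5.0, 15.5]
opening: 0.0596
grip_force: 30.0
```

Contact is made. I'll ease off slightly, release and lift.

>>> move_arm:
  commands:
    - [0,0,-0.02,0,0,0]
    - [0,0,-0.01,0,0,0]
    - [0,0,0,0,0,0]

```text
time: 11.15
tool_pos: [0.4727, -0.3056, 0.0378]
tool_rot: [3.119, 0.373, -0.0]
ft_force: [-2.9, 3.1, 8.2]
opening: 0.0597
grip_force: 30.0
```

>>> move_arm:
  commands:
    - [0,0,0,0,0,0]
    - [0,0,0,0,0,0]
    - [0,0,0,0,0,0]
    - [0,0,0,0,0,0]
    - [0,0,0,0,0,0]
  gripper: 0

```text
time: 11.65
tool_pos: [0.4726, -0.3055, 0.0368]
tool_rot: [-3.119, -0.373, 0.0]
ft_force: [1.0, -0.4, 0.7]
opening: 0.0854
grip_force: 0.0
```

>>> move_arm:
  commands:
    - [0,0,-0.1,0,0,0]
    - [0,0,-0.3,0,0,0]
    - [0,0,-0.8,0,0,0]
    - [0,0,-0.8,0,0,0]
    - [0,0,-0.8,0,0,0]
    - [0,0,-0.8,0,0,0]
    - [0,0,-0.8,0,0,0]
    - [0,0,-0.8,0,0,0]

```text
time: 12.45
tool_pos: [0.4725, -0.3053, 0.3005]
tool_rot: [3.118, 0.373, 0.002]
ft_force: [-0.1, 0.4, 0.3]
opening: 0.0867
grip_force: 0.0
```

```bash
python3 - <<'E'
from h import *
from workcell import *
st=get_state(); print(st["time"],st["tool_pos"].round(4),st["opening"],st["joint_positions"].round(2))
a=snapshot("scene");b=snapshot("wrist")
pickle.dump((a,b),open("p2.pkl","wb"))
u,v=proj(a,(.47,-.306,.03)).astype(int)
im=cv2.resize(a["image"][v-45:v+45,u-60:u+60],(560,420),interpolation=cv2.INTER_CUBIC)
u,v=proj(b,(.47,-.306,.03)).astype(int); print(u,v)
v=np.clip(v,75,384-75);u=np.clip(u,60,452)
im2=cv2.resize(b["image"][v-75:v+75,u-60:u+60],(240,300),interpolation=cv2.INTER_CUBIC)
im2=cv2.copyMakeBorder(im2,0,120,0,0,cv2.BORDER_CONSTANT)
cv2.imwrite("pics/p2.png",np.hstack([im,im2]))
# server grasp targets
yaw=.0723; c,s=np.cos(yaw),np.sin(yaw); Z=Rn.from_euler("z",yaw)
sx=Z.apply([.7071,0,-.7071]); sy=Z.apply([0,1,0]); sz=Z.apply([.7071,0,.7071])
R=Rn.from_matrix(np.stack([sx,-sy,-sz],1))
O=np.array([.5657,.2355,.15])
g=O+.025*sx; tcp=g-.019*sz
print("grasp tcp",tcp,"pre",tcp+.1*sz); rows(st,tcp+.1*sz,R)
E
```

```text
12.45 [ 0.4725 -0.3053  0.3005] 0.08668803052491124 [-0.71  0.03  1.59  0.    1.52  0.62]
249 164
grasp tcp [0.56993152 0.23580647 0.1188876 ] pre [0.64045679 0.24091435 0.1895976 ]
turn total(units) [ 0.76 -8.99  1.79]  shift before turn [ 5.84  -9.828  2.208]  shift after turn [  4.495 -10.654  -1.36 ]
```

View pics/p2.png

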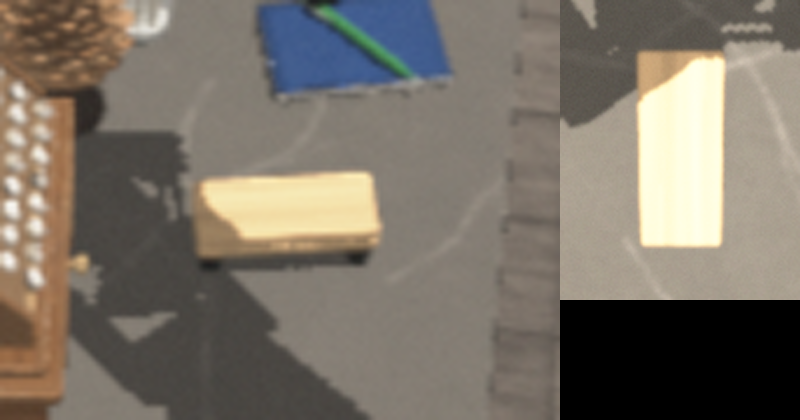

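The stack is square in both views, with the flat board's edges in line with the footed board (crop 195–380 and 638–722). Next is the server: grasp at x=+20 mm with the tool tilted 25° towards the base, splitting the 45° to stay clear of the joint 5 limit.

```bash
cat >> h.py <<'E'
def toolR(yaw,tilt): # tool x forward at yaw, tilted so that z points back to the base by tilt
    return Rn.from_euler("z",yaw)*Rn.from_euler("y",tilt)*Rn.from_matrix(np.diag([1.,-1,-1]))
def server(tiltg=25,xg=.020,yaw=.0723,O=(.5657,.2355,.15)):
    R=toolR(yaw,np.radians(tiltg)); sx=Rn.from_euler("z",yaw).apply([.7071,0,-.7071])
    return np.array(O)+xg*sx+.019*R.apply([0,0,1]),R
E
python3 - <<'E'
from h import *
from workcell import get_state
st=get_state()
R=Rn.from_rotvec(st["tool_rot"])
a,b=pickle.load(open("p2.pkl","rb")); o,_=ray(b,(0,0)); print("cam in tool",R.inv().apply(o-st["tool_pos"]).round(3))
tcp,Rg=server(); print("tcp",tcp,"z",Rg.apply([0,0,1]))
pre=tcp-.1*Rg.apply([0,0,1]); print("pre",pre)
rows(st,pre,Rg)
q=toolR(.0723,0); rows(st,(pre[0]-.06,pre[1],.28),q)
for n in ((218,75),(222,100)):
  s=pickle.load(open("s0.pkl","rb"))["top"]; print("thermos",onplane(s,n,0).round(3))
E
```

```text
cam in tool [ 0.067 -0.    -0.165]
tcp [0.57179628 0.23594153 0.11863815] z [-0.42151417 -0.03052869 -0.90630779]
pre [0.6139477  0.2389944  0.20926893]
turn total(units) [ 0.53 -5.09  1.85]  shift before turn [ 5.264 -9.988  1.871]  shift after turn [  4.047 -10.701   0.254]
turn total(units) [ 0.12 -0.1   1.9 ]  shift before turn [  4.109 -10.255   0.444]  shift after turn [  2.364 -10.788   0.526]
thermos [0.929 0.104 0.   ]
thermos [0.841 0.092 0.   ]
```

>>> move_arm:
  commands:
    - [0.15,-0.6,0,0,0,0]
    - [0.25,-0.8,0,0,0,0]
    - [0.25,-0.8,0,0,0,0]
    - [0.25,-0.8,0,0,0,0]
    - [0.25,-0.8,0,0,0,0]
    - [0.3,-0.8,0,0,0,0]
    - [0.35,-0.8,0,0,0,0]
    - [0.4,-0.8,0,0,0,0]

```text
time: 13.35
tool_pos: [0.5061, 0.0234, 0.298]
tool_rot: [3.119, 0.373, 0.002]
ft_force: [0.3, -0.4, 0.3]
opening: 0.0872
grip_force: 0.0
```

>>> move_arm:
  commands:
    - [0.4,-0.8,0,0,0,0]
    - [0.4,-0.8,0,0,0,0]
    - [0.4,-0.8,0,0,0,0]
    - [0.4,-0.8,0.1,0,0,0]
    - [0.3,-0.65,0.1,0,0,0]
    - [0,0,0.1,0,0,0.95]
    - [0,0,0.1,0,0,0.95]
    - [0,0,0,0,0,0]

```text
time: 14.15
tool_pos: [0.5526, 0.2314, 0.2765]
tool_rot: [3.139, 0.114, -0.002]
ft_force: [0.1, -0.7, -0.9]
opening: 0.0871
grip_force: 0.0
```

>>> move_arm:
  commands:
    - [0,0,0,0,-1,0]
    - [0,0,0,0,-1,0]
    - [0,0,0,0,-1,0]
    - [0,0,0,0,-1,0]
    - [0,0,0,0,-1,0]
    - [0,0,0,0,0,0]

```text
time: 14.75
tool_pos: [0.5539, 0.2302, 0.2745]
tool_rot: [3.048, 0.111, -0.684]
ft_force: [0.1, -0.5, -0.3]
opening: 0.0869
grip_force: 0.0
```

```bash
python3 - <<'E'
from h import *
from workcell import *
st=get_state(); print(st["time"],st["joint_positions"].round(2),st["tool_pos"].round(4))
tcp,Rg=server(); z=Rg.apply([0,0,1]); rows(st,tcp-.09*z,Rg)
s=snapshot("wrist"); pickle.dump(s,open("w2.pkl","wb"))
im=cv2.resize(s["image"],None,fx=1.5,fy=1.5)
for x in (-.055,.02,.045):
    p=np.array([.5657,.2355,.15])+x*Rn.from_euler("z",.0723).apply([.7071,0,-.7071])
    for w in (-.009,.009):
        u=proj(s,p+Rn.from_euler("z",.0723).apply([0.00566,w,.00566])); print(x,w,(u*1.5).round(0)); cv2.circle(im,tuple((u*1.5).astype(int)),2,(0,255,0),-1)
cv2.imwrite("pics/w2.png",im)
E
```

```text
14.75 [0.22 0.49 1.15 0.07 1.94 1.73] [0.5539 0.2302 0.2745]
turn total(units) [0.   0.06 0.  ]  shift before turn [ 1.652 -0.088  0.863]  shift after turn [ 1.648 -0.088  0.871]
-0.055 -0.009 [387. 268.]
-0.055 0.009 [354. 268.]
0.02 -0.009 [387. 136.]
0.02 0.009 [355. 136.]
0.045 -0.009 [387.  94.]
0.045 0.009 [355.  94.]
```

View pics/w2.png

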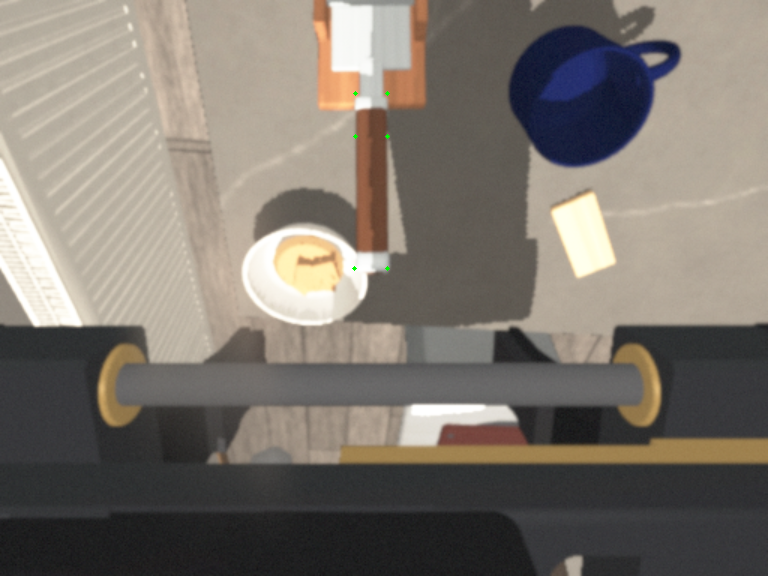

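The handle runs from (371,262) to (371,95), and the projected grip points lie right on its edges, so the stand fit is good. Approaching.

>>> move_arm:
  commands:
    - [0.3,-0.09,0,0,0,0]
    - [0.5,0,0.1,0,0.03,0]
    - [0.5,0,0.3,0,0.03,0]
    - [0.35,0,0.3,0,0,0]
    - [0,0,0.3,0,0,0]
    - [0,0,0.3,0,0,0]
    - [0,0,0,0,0,0]

```text
time: 15.5
tool_pos: [0.599, 0.239, 0.1826]
tool_rot: [3.051, 0.112, -0.67]
ft_force: [-0.5, -0.7, -1.0]
opening: 0.0872
grip_force: 0.0
```

```bash
python3 - <<'E'
from h import *
from workcell import *
st=get_state(); print(st["time"],st["joint_positions"].round(2),st["tool_pos"].round(4))
tcp,Rg=server(); rows(st,tcp,Rg)
E
```

```text
15.5 [0.22 0.65 1.1  0.06 1.83 1.72] [0.599  0.239  0.1826]
turn total(units) [ 0.01 -0.05  0.01]  shift before turn [0.039 0.021 1.39 ]  shift after turn [0.045 0.021 1.39 ]
```

>>> move_arm:
  commands:
    - [0.04,0.02,0.3,0,-0.05,0]
    - [0,0,0.4,0,0,0]
    - [0,0,0.3,0,0,0]
    - [0,0,0.2,0,0,0]
    - [0,0,0.12,0,0,0]
    - [0,0,0.06,0,0,0]
    - [0,0,0,0,0,0]
    - [0,0,0,0,0,0]

```text
time: 16.3
tool_pos: [0.574, 0.2362, 0.1206]
tool_rot: [3.051, 0.11, -0.673]
ft_force: [-0.3, 0.2, -0.0]
opening: 0.0872
grip_force: 0.0
```

>>> move_arm:
  commands:
    - [0,0,0,0,0,0]
    - [0,0,0,0,0,0]
    - [0,0,0,0,0,0]
    - [0,0,0,0,0,0]
    - [0,0,0,0,0,0]
    - [0,0,0,0,0,0]
    - [0,0,0,0,0,0]
    - [0,0,0,0,0,0]
  gripper: 1

```text
time: 17.1
tool_pos: [0.5734, 0.2361, 0.1198]
tool_rot: [3.05, 0.11, -0.675]
ft_force: [0.0, 0.2, 0.3]
opening: 0.0311
grip_force: 0.0
```

```bash
python3 - <<'E'
from h import *
from workcell import *
st=get_state(); print(st["time"],st["tool_pos"].round(4),st["wrist_torque"].round(2),st["opening"])
tcp,Rg=server(); rows(st,tcp,Rg)
R=Rn.from_rotvec(st["tool_rot"]); d=Rn.from_euler("z",.0723).apply([-.7071,0,.7071]); print("pull 130 mm, tool axes units",R.inv().apply(d*.13)/.05)
E
```

```text
17.1 [0.5734 0.2361 0.1198] [-0.05 -0.14 -0.03] 0.031062935051198504
turn total(units) [ 0.   -0.01  0.  ]  shift before turn [-0.019  0.001  0.035]  shift after turn [-0.019  0.001  0.035]
pull 130 mm, tool axes units [-2.44244021e+00 -1.02844726e-04 -8.91266607e-01]
```

>>> move_arm:
  commands:
    - [0,0,0,0,0,0]
    - [0,0,0,0,0,0]
    - [0,0,0,0,0,0]
    - [0,0,0,0,0,0]
    - [0,0,0,0,0,0]

```text
time: 17.6
tool_pos: [0.5734, 0.2362, 0.1199]
tool_rot: [3.05, 0.111, -0.675]
ft_force: [0.6, 1.0, 0.9]
opening: 0.0177
grip_force: 30.0
```

>>> move_arm:
  commands:
    - [-0.05,0,-0.018,0,0,0]
    - [-0.1,0,-0.036,0,0,0]
    - [-0.15,0,-0.055,0,0,0]
    - [-0.15,0,-0.055,0,0,0]

```text
time: 18.0
tool_pos: [0.556, 0.2347, 0.1374]
tool_rot: [3.05, 0.11, -0.675]
ft_force: [0.5, -0.8, -0.9]
opening: 0.0177
grip_force: 30.0
```

>>> move_arm:
  commands:
    - [-0.25,0,-0.091,0,0,0]
    - [-0.3,0,-0.11,0,0,0]
    - [-0.3,0,-0.11,0,0,0]
    - [-0.3,0,-0.11,0,0,0]
    - [-0.3,0,-0.11,0,0,0]
    - [-0.3,0,-0.11,0,0,0]
    - [-0.3,0,-0.11,0,0,0]
    - [-0.2,0,-0.073,0,0,0]

```text
time: 18.8
tool_pos: [0.4708, 0.2288, 0.2231]
tool_rot: [3.05, 0.111, -0.675]
ft_force: [0.9, 0.1, -1.6]
opening: 0.0177
grip_force: 30.0
```

```bash
python3 - <<'E'
from h import *
from workcell import *
st=get_state(); print(st["time"],st["joint_positions"].round(2),st["tool_pos"].round(4),st["wrist_torque"].round(2),st["opening"],st["grip_force"])
s=snapshot("scene"); pickle.dump(s,open("s3.pkl","wb"))
R=Rn.from_rotvec(st["tool_rot"])
g=st["tool_pos"]-.019*R.apply([0,0,1])
u,v=proj(s,g).astype(int)
cv2.imwrite("pics/s3.png",cv2.resize(s["image"][v-50:v+70,u-90:u+70],None,fx=4,fy=4,interpolation=cv2.INTER_CUBIC))
sx=Rn.from_euler("z",.0723).apply([.7071,0,-.7071])
for x in (-.055,.045,.164): print(x,((proj(s,g+(x-.02)*sx)-[u-90,v-50])*4).round())
E
```

```text
18.8 [0.25 0.32 1.46 0.08 1.79 1.75] [0.4708 0.2288 0.2231] [-0.02 -0.16  0.05] 0.017683440069415298 29.955928861163557
-0.055 [452. 173.]
0.045 [335. 213.]
0.164 [212. 256.]
```

View pics/s3.png

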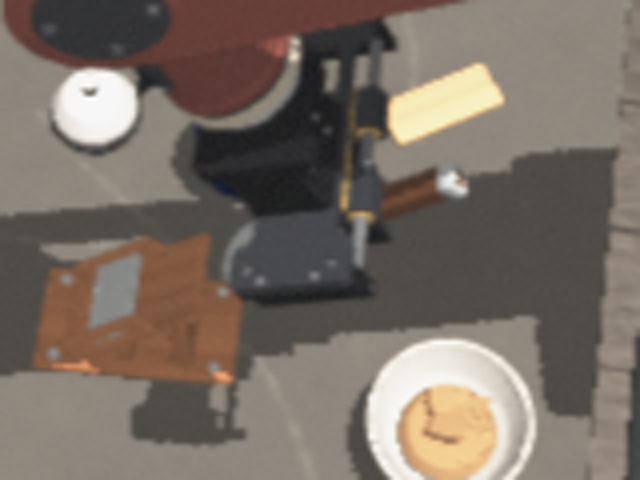

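The server is out and clear of the stand, gripped at 30 N, with the handle's end at (452,182) as predicted. Next I level it there, well above everything.

>>> move_arm:
  commands:
    - [0,0,-0.2,0,0.4,0]
    - [0,0,-0.2,0,0.7,0]
    - [0,0,0,0,0.8,0]
    - [0,0,0,0,0.8,0]
    - [0,0,0,0,0.8,0]
    - [0,0,0,0,0.8,0]
    - [0,0,0,0,0.8,0]
    - [0,0,0,0,0.8,0]

```text
time: 19.65
tool_pos: [0.4805, 0.2293, 0.2404]
tool_rot: [-3.134, -0.113, -0.131]
ft_force: [1.0, -0.6, -1.9]
opening: 0.0176
grip_force: 30.0
```

>>> move_arm:
  commands:
    - [0,0,0,0,0.8,0]
    - [0,0,0,0,0.8,0]
    - [0,0,0,0,0.7,0]
    - [0,0,0,0,0.5,0]
    - [0,0,0,0,0.3,0]
    - [0,0,0,0,0,0]

```text
time: 20.25
tool_pos: [0.4796, 0.2293, 0.2398]
tool_rot: [-3.079, -0.112, -0.545]
ft_force: [0.3, -0.1, -1.4]
opening: 0.0176
grip_force: 30.0
```

```bash
cat >> h.py <<'E'
def final(psi,c=(.472,-.3055),zb=.172,tilt=-20):
    R=toolR(psi,np.radians(tilt)); u=np.array([np.cos(psi),np.sin(psi),0])
    g=np.r_[c,zb+.005]-(.117-.020)*u
    return g+.019*R.apply([0,0,1]),R
E
python3 - <<'E'
from h import *
from workcell import *
st=get_state(); print(st["time"],st["joint_positions"].round(2),st["tool_pos"].round(4),st["wrist_torque"].round(2),st["opening"],st["grip_force"])
t,R=final(np.radians(30)); print(t); rows(st,t,R); rows(st,t,toolR(.0723,np.radians(-20)))
s=snapshot("scene"); cv2.imwrite("pics/s4.png",s["image"])
E
```

```text
20.25 [ 0.36 -0.28  2.02 -0.11  1.07  1.9 ] [0.4796 0.2293 0.2398] [-0.06  0.55 -0.06] 0.017579568730287785 29.956183545291424
[ 0.3936233  -0.35075081  0.15914584]
turn total(units) [ 1.77 -0.01 -4.85]  shift before turn [-2.956 11.446  0.638]  shift after turn [-7.402  9.187 -0.977]
turn total(units) [-0.   -0.01  0.  ]  shift before turn [-2.956 11.446  0.638]  shift after turn [-2.951 11.447  0.643]
```

>>> move_arm:
  commands:
    - [0,0.3,0,0,0,0]
    - [-0.1,0.6,0,0,0,0]
    - [-0.1,0.8,0,0,0,0]
    - [-0.1,0.8,0,0,0,0]
    - [-0.1,0.8,0,0,0,0]
    - [-0.1,0.8,0,0,0,0]
    - [-0.1,0.6,0,0,0,0]
    - [0,0.3,0,0,0,0]

```text
time: 21.1
tool_pos: [0.4701, -0.0249, 0.2299]
tool_rot: [-3.081, -0.107, -0.544]
ft_force: [-0.2, 0.3, -0.9]
opening: 0.0177
grip_force: 30.0
```

>>> move_arm:
  commands:
    - [0,0,0,0.18,0,-0.49]
    - [0,0,0,0.18,0,-0.49]
    - [0,0,0,0.18,0,-0.49]
    - [0,0,0,0.18,0,-0.49]
    - [0,0,0,0.18,0,-0.49]
    - [0,0,0,0.18,0,-0.49]
    - [0,0,0,0.18,0,-0.49]
    - [0,0,0,0.18,0,-0.49]

```text
time: 21.9
tool_pos: [0.4706, -0.0226, 0.23]
tool_rot: [-2.948, -0.657, -0.521]
ft_force: [0.5, 1.5, -1.4]
opening: 0.0177
grip_force: 30.0
```

>>> move_arm:
  commands:
    - [0,0,0,0.17,0,-0.47]
    - [0,0,0,0.17,0,-0.47]
    - [0,0,0,0,0,0]

```text
time: 22.2
tool_pos: [0.4707, -0.0228, 0.2299]
tool_rot: [-2.905, -0.778, -0.513]
ft_force: [-0.5, 0.3, -1.1]
opening: 0.0178
grip_force: 30.0
```

```bash
python3 - <<'E'
from h import *
from workcell import *
st=get_state(); print(st["time"],st["joint_positions"].round(2),st["tool_pos"].round(4),st["opening"],st["grip_force"])
t,R=final(np.radians(30)); rows(st,t,R)
E
```

```text
22.2 [-0.43 -0.41  2.13  0.3   1.22  0.54] [ 0.4707 -0.0228  0.2299] 0.017800110307009263 29.955435250885785
turn total(units) [-0.01 -0.01 -0.  ]  shift before turn [-4.819  4.909 -0.254]  shift after turn [-4.82   4.909 -0.248]
```

>>> move_arm:
  commands:
    - [0,0.3,-0.1,0,0,0]
    - [-0.2,0.6,-0.1,0,0,0]
    - [-0.4,0.8,-0.05,0,0,0]
    - [-0.5,0.8,0,0,0,0]
    - [-0.6,0.8,0,0,0,0]
    - [-0.7,0.8,0,0,0,0]
    - [-0.7,0.5,0,0,0,0]
    - [-0.7,0.3,0,0,0,0]

```text
time: 23.0
tool_pos: [0.4345, -0.3266, 0.1767]
tool_rot: [-2.907, -0.777, -0.514]
ft_force: [-0.4, -0.5, -2.2]
opening: 0.0177
grip_force: 30.0
```

>>> move_arm:
  commands:
    - [-0.6,0,0,0,0,0]
    - [-0.3,0,0,0,0,0]
    - [-0.1,0,0,0,0,0]
    - [0,0,0,0,0,0]
    - [0,0,0,0,0,0]

```text
time: 23.5
tool_pos: [0.395, -0.3463, 0.1602]
tool_rot: [-2.905, -0.779, -0.514]
ft_force: [1.1, -0.6, -1.3]
opening: 0.0177
grip_force: 30.0
```

```bash
python3 - <<'E'
from h import *
from workcell import *
st=get_state(); print(st["time"],st["joint_positions"].round(2),st["joint_velocities"].round(3),st["tool_pos"].round(4),st["opening"],st["grip_force"],st["ft_force"].round(1))
t,R=final(np.radians(30)); rows(st,t,R)
a=snapshot("scene");b=snapshot("top")
RR=Rn.from_rotvec(st["tool_rot"]); g=st["tool_pos"]-.019*RR.apply([0,0,1]); sR=RR*toolR(0,np.radians(-20)).inv(); print("server z axis",sR.apply([0,0,1]).round(3))
ims=[]
for s in (a,b):
    u,v=proj(s,(.45,-.31,.15)).astype(int); im=cv2.resize(s["image"][v-60:v+60,u-50:u+50],None,fx=4,fy=4,interpolation=cv2.INTER_CUBIC)
    for p in ((.164-.02,0,-.005),(.07-.02,.024,-.005),(.07-.02,-.024,-.005),(-.075,0,0)):
        q=(proj(s,g+sR.apply(p))-[u-50,v-60])*4; cv2.circle(im,tuple(q.astype(int)),2,(0,0,255),-1)
    ims.append(im)
cv2.imwrite("pics/f.png",np.hstack(ims))
E
```

```text
23.5 [-1.1  -0.    1.93  0.37  1.25 -0.18] [ 0.014 -0.005  0.002 -0.001  0.001 -0.003] [ 0.395  -0.3463  0.1602] 0.01766392954267809 29.956212854012847 [ 1.1 -0.6 -1.3]
turn total(units) [ 0.   -0.02  0.  ]  shift before turn [-0.071  0.063 -0.003]  shift after turn [-0.071  0.063 -0.003]
server z axis [-0.001 -0.     1.   ]
```

View pics/f.png

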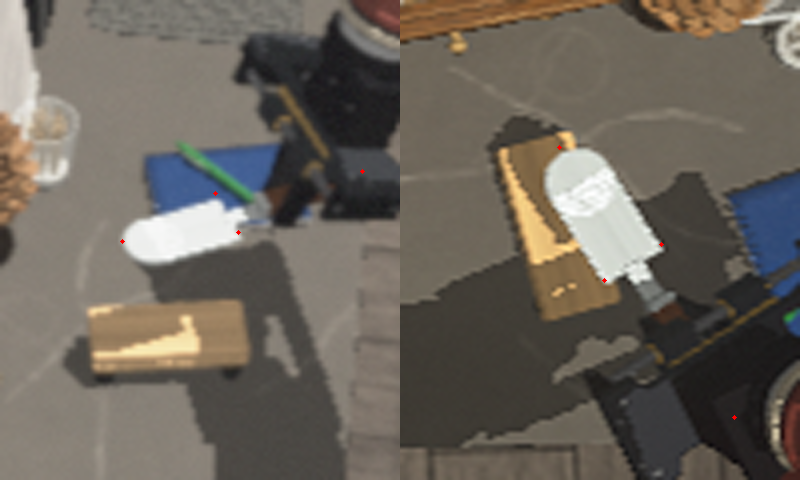

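The blade (scene nose at (123,243), corners at (222,200) and (240,233)) matches the predicted level pose over the stacked boards, which still lie square. A short rest, then hand in.

>>> move_arm:
  commands:
    - [0,0,0,0,0,0]
    - [0,0,0,0,0,0]
    - [0,0,0,0,0,0]
    - [0,0,0,0,0,0]
    - [0,0,0,0,0,0]

```text
time: 24.1
tool_pos: [0.3944, -0.346, 0.1596]
tool_rot: [-2.905, -0.779, -0.514]
ft_force: [-0.5, -0.5, -0.7]
opening: 0.0178
grip_force: 30.0
```

```bash
python3 -c "
from workcell import *
print(get_state()['joint_velocities'].round(3),get_state()['grip_force']); print(hand_in())"
```

```text
[-0.003  0.     0.001  0.    -0.002  0.001] 29.956016312353313
the job is handed in; nothing more can be done
None
```

I handed the job in at about 24 s (no verdict came back): the flat board lies square on the footed board, and the server is held still and level, its blade about 13 cm above their middle.

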